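Put the calibration plate back in its case

ROBOT

A 6-joint arm with a two-finger parallel gripper is mounted at the origin on a cart in front of the work surface, level with it; the furniture and walls round the work are solid. World frame = base frame: x ahead of the robot, y to its left, z up, the work surface at z = 0. Lengths are in m, angles in degrees, forces in N, time in s.
With the tool pointing down it reaches from about 0.35 to 0.975 m from the base axis. Payload 7.1 kg.
Tool frame: the origin (TCP) lies at the very end of the fingers, on their centre line; the grasp point (between the pads) lies 19 mm behind it; z points along the fingers, y is the line along which they close (so a half turn about z gives the same grasp; the last joint's range is limited). The gripper opens to 88 mm and grips with 3 to 60 N. Pads are 20 mm wide; open, the fingers measure 115 mm over their backs; the gripper's body (75 mm by 178 mm) begins 61 mm behind the grasp point.
Start: joints at [-77.12, 24.242, 93.386, -0, 62.372, -1.089], TCP at [0.151, -0.606, 0.223] pointing down, gripper open.
Joint ranges: [-172.04, 172.04], [-51.8, 120.97], [4.93, 147.93], [-75.15, 255.16], [6.16, 154.13], [-145.62, 145.62]. Speed limits (degrees/s): [136.94, 136.94, 172.46, 180, 180, 180].

INTERFACE

Orientations are given as [roll, pitch, yaw] about the fixed x, y, z axes, in that order (R = Rz(yaw) Ry(pitch) Rx(roll)).
In Python, from workcell import ctrl gives the robot as it stands.
- The arm moves only by the tool carry_out, never from a script. Its argument "targets" is a list of rows, each a list of 3 entries, a list of its own where there are three numbers: the shift along the tool's x, y, z in m, then the turn, a rotation vector about the tool's x, y, z in rad, then the closure, from 0 (fully open) to 1 (shut). In form: [[[dx, dy, dz], [rx, ry, rz], fingers], ...]. A call has 1 to 8 rows; each row shifts and turns the commanded pose from where the row before left it, along the tool's axes as they then stand; what a row does not reach is not made up. A row lasts 1/12 s, in which the tool goes at most 41.7 mm and 7.16 degrees, less where a joint would pass 70% of its speed; a pose out of reach is approached as far as the arm can. A call is refused whole if a number of a shift passes 0.0417 or a number of a turn 0.125, either way. A call with a gripper value outside its range is refused whole. The fingers move at their own pace and stop on an object; the grip force is fixed at half the most. Time passes only in rows, so rows that do not move let the fingers close. It gives the time, the measured TCP pose, the force, the opening and the grip force at its end, in the units of the state.
- ctrl.read_state(): the state, without advancing time (a new reading comes with each control period).
- ctrl.capture(name): name is "side" or "top"; returns the picture (384x512x3 uint8, blue, green, red); there is no depth.
- ctrl.calibration(name): a dict with "fx", "fy", "cx", "cy" (pixels), "R" (3x3) and "t" (3): a world point X has camera coordinates R X + t. Camera axes: x right, y down, z forward; pixel columns grow to the right and rows downward; lengths in m; the calibration is good to about 2 mm. A picture is of the moment at which its call begins. calibration takes no time and is no camera call.
- ctrl.job_done(): hands the job in; it is judged then, once.
The state is a dict: "t": time; "q": joint angles; "qd": joint speeds; "joint_efforts": joint torques, N m; "eef_pos": TCP position; "eef_rot": TCP orientation; "force": force on the tool from outside, world axes, zero at the start; "wrist_torque": the same for the moment, N m; "width": finger opening in m; "gripper_force": force on a finger pad.
Only numpy, scipy, OpenCV 4.12 (cv2) and the standard library are available. Lean on these libraries where they do the work, as an engineer would, in place of code of your own. Each camera call takes 0.05 s, during which the arm holds its last target. There are 200 camera calls.

TASK

Put the white calibration plate away in its blue case. It lies between the fences of the grey imaging stage, so first slide it out through the open end until about a third of it overhangs, pinch the overhanging end and lay it centred along the two rails of the wooden rest; let go, take it again by the middle and lay it level on the foam in the case, lowering it until it lies rather than dropping it. Do not let it fall onto the table, and do not shift or knock over the jar, bottle, pigment jar or cup standing round about.

Things in the scene. Friction and masses are not known exactly. Their poses are not given: they have to be found in the camera images.
- plate_mid (a point): centre (half-way up) of the loose white plate with black checker pattern and round targets, 150 mm long (its x), 60 mm wide (its y), 5 mm thick (z up), about 0.15 kg; it looks the same turned half round. It starts flat on the stage, its x along the stage's x, some 4 to 6 mm from either fence.
- stage_mouth (a point): middle of the open end's edge of the fixed grey imaging stage, at the height of its flat bed, 50 mm above the table; x points along the stage inwards to its back, y across, z up. Fences on both sides, 9 mm above the bed, leave a 70 mm wide channel (about 5 mm to spare on either side of the plate, too little for a finger). In front of the open end there is only the table.
- stage_stop (a point): middle of the inner face of the stop at the stage's back, at bed height, 225 mm from the open end; the stop stands 9 mm above the bed. At the start at least 37 mm of bare bed lies between plate and stop, where shut fingertips can be set down to push the plate by its end; dragging it by pressing from above depends on ordinary rubbing.
- rest_top (a point): centre of the top of the fixed wooden rest, 43 mm above the table: two flat rubber-topped rails, each 12 mm thick in x and 40 mm long in y (narrower than the plate), 40 mm either side of this point along x. Between and beside them fingers have room down to the foot, whose top is 8 mm above the table. The plate belongs with its length along x, centred.
- case_seat (a point): centre of the top of the 40 mm wide (y) foam bed in the fixed blue open case, 32 mm above the table; the plate lies on it with its length along x, either way round. The pocket is 162 mm (x) by 72 mm (y) inside; its walls, 7 mm thick, rise to 44 mm above the table, 12 mm above the foam.
- case_gap (a point): middle of the gap in the case's long wall at +y, at foam height, 39.5 mm from the foam's centre along the case's y; there is a like gap on the other side. The gaps are 52 mm wide along x and let the fingers down beside the plate's middle; the case's floor below is 5 mm above the table.
- jar: bystander: clear jar with white lid, 64 mm across, 97 mm high; origin under its centre
- powder_bottle: bystander: milky white bottle with tan powder, 37 mm across, 78 mm high; origin under its centre
- pigment_jar: bystander: small jar with black cap and lilac content, 30 mm across, 53 mm high; origin under its centre
- cup: bystander: small dark bronze cup, 63 mm across, 36 mm high; origin under its centre

How it is judged (in metres and radians):
On the way, in this order (a step that is already met when the one before it is completed fails the run):
1. the plate lies flat on the stage with 35 to 70 mm of it overhanging the open end (x of plate_mid in the frame of stage_mouth between 0.005 and 0.04 m and y of plate_mid in the frame of stage_mouth between -0.012 and 0.012 m and z of plate_mid in the frame of stage_mouth between -0.0005 and 0.0055 m and angle between plate_mid's own z axis and vertical below 0.05 rad), for 0.2 s.
2. the plate lies level along the rest's rails, within 20 mm of centred and 15 degrees of straight, let go of (horizontal distance between plate_mid and rest_top below 0.02 m and angle between the x axis of plate_mid and the x axis of rest_top, either way round below 0.26 rad and angle between plate_mid's own z axis and vertical below 0.06 rad and contact force between the fingers and plate below 0.05 N and z of plate_mid in the frame of rest_top between -0.0005 and 0.0055 m), for 0.3 s.
At the end, for the whole second after the job is handed in: the plate lies at rest and let go of in the case, flat on the foam (within 3 mm in height and 3 degrees of level), its centre within 10 mm of the foam's centre and its length along the case's (horizontal distance between plate_mid and case_seat below 0.01 m and angle between the x axis of plate_mid and the x axis of case_seat, either way round below 0.18 rad and angle between plate_mid's own z axis and vertical below 0.05 rad and linear speed of plate below 0.02 m/s and contact force between the fingers and plate below 0.05 N and z of plate_mid in the frame of case_seat between -0.0005 and 0.0055 m); the robot touches nothing.
It fails at once if a bystander is shifted by more than 15 mm or tipped (distance of any of jar, powder_bottle, pigment_jar, cup from where it was at the start of the episode above 0.015 m or angle between any of jar, powder_bottle, pigment_jar, cup's own z axis and vertical above 0.3 rad).
It fails at once if the plate falls to the table (height (world z) of plate_mid below 0.02 m).
It fails at once if the plate is let go of more than 15 mm above the rest or the case's foam ((horizontal distance between plate_mid and rest_top below 0.05 m and z of plate_mid in the frame of rest_top above 0.0175 m and contact force between the fingers and plate below 0.05 N) or (horizontal distance between plate_mid and case_seat below 0.05 m and z of plate_mid in the frame of case_seat above 0.0175 m and contact force between the fingers and plate below 0.05 N)).
It also fails if it takes over 64 s, if anything falls off the work surface, if the arm or the gripper's body presses on something with over 40 N, if the wrist force passes 120 N, or if a joint passes its speed limit or range.

## Working session

There is one attempt and no reset: what is moved stays moved. The work goes in short steps, Python scripts to look and compute and a tool call to move; the robot and the scene stay as the last step left them, time stands still between calls to the robot, and variables do not carry over. Pictures are saved under pics/ and viewed, at most 10 in all, crops included, and the job is handed in when it is done.

Besides the shell and the picture viewer there is one more tool, called as name(argument=value, ...), one argument or row to a line, values as JSON. carry_out: Moves the arm, as the interface text tells. Its arguments: {"type":"object","properties":{"targets":{"type":"array","items":{"type":"array"}}},"required":["targets"]}

```bash
ls; mkdir -p pics; python3 - <<'E'
from workcell import ctrl
import cv2
for n in("side","top"):
    cv2.imwrite(f"pics/{n}0.png",ctrl.capture(n)); c=ctrl.calibration(n)
    print(n,{k:(v if not hasattr(v,'tolist') else v.tolist()) for k,v in c.items()})
print(ctrl.read_state())
E
```

```text
pics
side {'fx': 354.4567798739666, 'fy': 354.4567798739666, 'cx': 257.07487614061324, 'cy': 188.22895326109966, 'R': [[-0.9264443102043753, -0.376249856440209, -0.0117040855542532], [-0.19608673708430013, 0.5089005096909656, -0.8381946449219941], [0.3213268299248783, -0.7742456436848693, -0.5452455883410986]], 't': [0.5645232707212342, 0.06334803871782195, 0.9057254576146296]}
top {'fx': 361.82253974048194, 'fy': 361.82253974048194, 'cx': 256.0322248083951, 'cy': 190.71561858541955, 'R': [[0.01815382552238684, -0.9993638107158886, 0.03069873694991836], [-0.992284863410531, -0.021774452687121568, -0.12205172287403507], [0.12264252307110567, -0.028246186319463584, -0.992048872028571]], 't': [0.13927503927754395, 0.5689731683995174, 0.8409392867278511]}
{'t': 0.1, 'q': array([-7.71187985e+01,  2.42806294e+01,  9.34253515e+01,  1.10888387e-04,
        6.23708256e+01, -1.08885892e+00]), 'qd': array([ 0.00098601, -0.03009561, -0.14226367,  0.00360748, -0.12762884,
       -0.07924558]), 'joint_efforts': array([-8.10990605e-04, -5.45611739e+01, -2.74325109e+01,  6.44671940e-02,
        1.88385614e-02, -2.10155110e-05]), 'eef_pos': array([ 0.15080018, -0.60603998,  0.22198481]), 'eef_rot': array([-1.79923209e+02, -1.55771390e-03,  1.39700079e+01]), 'force': array([-0.05680939,  0.00327291, -0.0430582 ]), 'wrist_torque': array([-0.04678826,  0.01802389,  0.02717045]), 'gripper_force': 0.0, 'width': 0.08767525878271408}
```

View pics/side0.png

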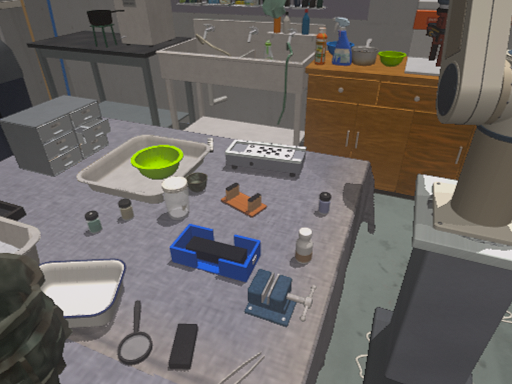

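View pics/top0.png

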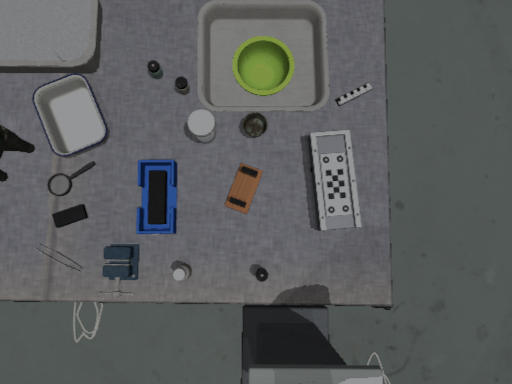

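The side view shows the stage at about (265,157), the rest at (245,203) and the case at (215,252). In the top view they are at (336,180), (243,188) and (157,197). I'll zoom in on both.

```bash
python3 - <<'E'
import cv2,numpy as np
a=cv2.imread("pics/top0.png");b=cv2.imread("pics/side0.png")
A=cv2.resize(a[120:245,120:375],None,fx=3,fy=3,interpolation=cv2.INTER_CUBIC)
B=cv2.resize(b[130:230,200:320],None,fx=5,fy=5,interpolation=cv2.INTER_CUBIC)
cv2.imwrite("pics/topz.png",A);cv2.imwrite("pics/sidez.png",B)
E
```

```text
(no output)
```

View pics/topz.png

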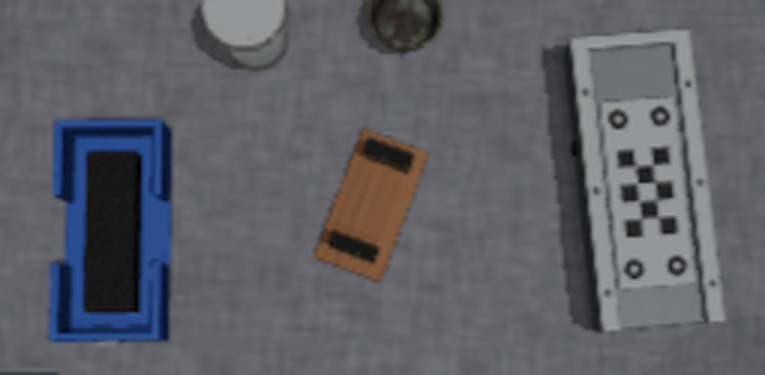

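View pics/sidez.png

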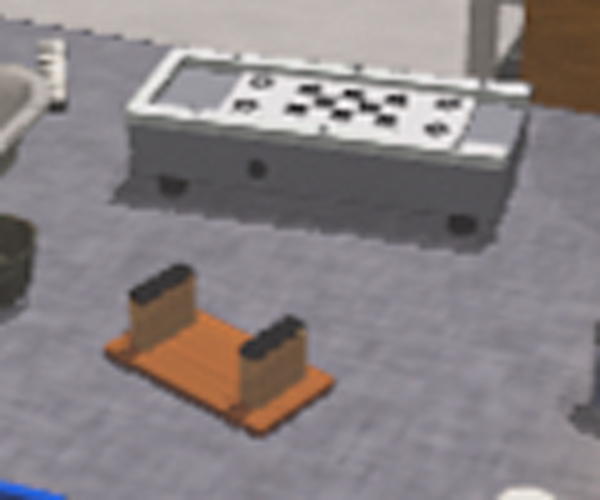

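The open end of the stage faces the robot (bottom in the top view, zoom about (663,325)). The stop is at the far end, zoom (630,38). The plate's four ring targets are at zoom (618,119), (660,116), (634,268) and (678,264). The rail tops and the foam are clean dark blobs, so I'll triangulate from those.

```bash
cat > h.py <<'E'
import numpy as np, cv2
from workcell import ctrl
C={n:ctrl.calibration(n) for n in("side","top")}
def P(n):
    c=C[n];K=np.array([[c["fx"],0,c["cx"]],[0,c["fy"],c["cy"]],[0,0,1]])
    return K@np.c_[np.array(c["R"]),np.array(c["t"])]
def tri(s,t):
    X=cv2.triangulatePoints(P("side"),P("top"),np.array(s,float).reshape(2,1),np.array(t,float).reshape(2,1))
    return (X[:3]/X[3]).ravel()
def onplane(n,px,z):
    M=P(n);H=np.c_[M[:,:2],M[:,2]*z+M[:,3]]
    X=np.linalg.solve(H,[*px,1.]);return X[:2]/X[2]
def proj(n,X):
    x=P(n)@np.r_[X,1];return x[:2]/x[2]
def blobs(img,poly,thr,amin=4):
    m=np.zeros(img.shape[:2],np.uint8);cv2.fillPoly(m,[np.array(poly,np.int32)],255)
    d=((img.max(2)<thr)*255).astype(np.uint8)&m
    n,l,s,c=cv2.connectedComponentsWithStats(d,connectivity=8)
    return [(c[i],s[i,4],l==i) for i in range(1,n) if s[i,4]>=amin]
E
python3 - <<'E'
from h import *
t=cv2.imread("pics/top0.png");s=cv2.imread("pics/side0.png")
zt=lambda L:[(x/3+120-1/3,y/3+120-1/3) for x,y in L]
zs=lambda L:[(x/5+200-.4,y/5+130-.4) for x,y in L]
f=lambda B:[(np.round(c,1).tolist(),int(a)) for c,a,_ in B]
print("rails top",f(blobs(t,zt([(361,128),(430,152),(380,282),(312,258)]),60)))
print("rails side",f(blobs(s,zs([(100,250),(320,300),(335,380),(260,430),(110,350)]),60)))
print("foam top",f(blobs(t,zt([(60,125),(165,125),(165,335),(55,335)]),50)))
print("foam side",f(blobs(s,[(170,225),(262,235),(250,280),(165,262)],50)))
ct=np.mean(zt([(618,119),(660,116),(634,268),(678,264)]),0);cs=np.mean(zs([(262,82),(246,105),(449,103),(437,128)]),0)
X=tri(cs,ct);print("plate",X)
for p in zt([(618,119),(660,116),(634,268),(678,264)]):print("ring",onplane("top",p,.055))
for p in zt([(571,39),(689,31),(723,321),(603,330)]):print("stage corner z.059",onplane("top",p,.059))
for a,b in zip(zt([(600,101),(673,98),(694,285),(617,289)]),zs([(238,73),(207,112),(478,93),(460,151)])):pass
for p in zt([(600,101),(673,98),(694,285),(617,289)]):print("plate corner",onplane("top",p,.055))
# stage mouth corners fence tops: tri
print("mouth L", tri(zs([(502,160)])[0],zt([(603,330)])[0]),"mouth R",tri(zs([(530,90)])[0],zt([(723,321)])[0]))
print("back L", tri(zs([(130,113)])[0],zt([(571,39)])[0]),"back R",tri(zs([(177,48)])[0],zt([(689,31)])[0]))
E
```

```text
rails top [([248.7, 171.3], 103), ([237.1, 201.7], 86)]
rails side [([231.6, 186.2], 32), ([253.5, 197.2], 33)]
foam top [([141.0, 170.5], 4), ([157.1, 197.0], 941), ([141.2, 229.6], 5)]
foam side [([214.6, 256.6], 207)]
plate [ 0.5838726  -0.03730369  0.05509479]
ring [ 0.64259734 -0.01396489]
ring [ 0.64587144 -0.04773214]
ring [ 0.52384421 -0.02593962]
ring [ 0.52770126 -0.06076273]
stage corner z.059 [0.70599374 0.02440609]
stage corner z.059 [ 0.71517916 -0.07086455]
stage corner z.059 [ 0.48365912 -0.09438071]
stage corner z.059 [ 4.74946409e-01 -4.65688500e-04]
plate corner [6.56887116e-01 4.20592433e-04]
plate corner [ 0.66082091 -0.0583691 ]
plate corner [ 0.51145656 -0.07320548]
plate corner [ 0.50712038 -0.01243527]
mouth L [ 0.47483582 -0.00113763  0.05600325] mouth R [ 0.4839378  -0.09546121  0.05549719]
back L [0.70499361 0.02333541 0.05655082] back R [ 0.71594524 -0.07175699  0.05609477]
```

```bash
python3 - <<'E'
from h import *
t=cv2.imread("pics/top0.png");s=cv2.imread("pics/side0.png")
a=tri((231.6,186.2),(248.7,171.3));b=tri((253.5,197.2),(237.1,201.7))
print("rails",a,b,(a+b)/2,np.linalg.norm(a-b),np.degrees(np.arctan2(*(a-b)[1::-1])))
f=tri((214.6,256.6),(157.1,197.0));print("foam tri(side partly hidden)",f)
B=max(blobs(t,[(140,160),(175,160),(175,232),(138,232)],50),key=lambda b:b[1])
ys,xs=np.nonzero(B[2]);W=np.array([onplane("top",p,.032) for p in zip(xs,ys)])
r=cv2.minAreaRect(W.astype(np.float32)*1000);print("foam rect mm",r, W.mean(0))
m=cv2.inRange(cv2.cvtColor(t,cv2.COLOR_BGR2HSV),(100,150,60),(130,255,255));m[:,:130]=0;m[:,180:]=0
ys,xs=np.nonzero(m);print("case outline mm", cv2.minAreaRect(np.array([onplane("top",p,.044) for p in zip(xs,ys)],np.float32)*1000))
for n,p,z in [("jar",(202,118),.097),("cup",(255,125),.036),("bottle",(181,273),.078),("pig",(262,274),.053)]:print(n,onplane("top",p,z))
E
```

```text
rails [0.61245278 0.16971769 0.04166986] [0.53840341 0.19569385 0.04103222] [0.5754281  0.18270577 0.04135104] 0.07847596578911038 -19.330624682945558
foam tri(side partly hidden) [0.54887703 0.3931587  0.00776255]
foam rect mm ((546.3305053710938, 386.95806884765625), (125.14192199707031, 42.06944274902344), 1.3949183225631714) [0.5460946  0.38699972]
case outline mm ((547.0047607421875, 385.181884765625), (173.88558959960938, 90.68509674072266), 2.0886571407318115)
jar [0.7225281  0.27881385]
cup [0.72847062 0.1562436 ]
bottle [0.37344262 0.31464538]
pig [0.37137366 0.13403747]
```

Measured positions:

| Item | Position (m) | Yaw | Check |
|---|---|---|---|
| Plate centre | (0.584, -0.037) | about 5.7° | height 0.055 |
| Stage mouth | (0.479, -0.047) | about 5.7° | – |
| Rest | (0.575, 0.183) | -19.3° | height 0.041 against 0.043; rail spacing 78.5 mm against 80 mm |
| Case foam | (0.546, 0.387) | about 1.7° | – |

Heights and sizes fit. Next I go above the bare bed with the fingers shut.

carry_out(
  targets=[
    [[0.02725,-0.0181,0],[0,0,0],1],
    [[0.02725,-0.0181,0],[0,0,0],1],
    [[0.02725,-0.0181,0],[0,0,0],1],
    [[0.02725,-0.0181,0],[0,0,0],1],
    [[0.02725,-0.0181,0],[0,0,0],1],
    [[0.02725,-0.0181,0],[0,0,0],1],
    [[0.02725,-0.0181,0],[0,0,0],1],
    [[0.02725,-0.0181,0],[0,0,0],1],
  ],
)

```text
t: 0.77
eef_pos: [0.3281, -0.4119, 0.2224]
eef_rot: [-180.0, 0.0, 14.0]
force: [0.6, 0.1, 0.4]
width: 0.0379
gripper_force: 0.0
```

carry_out(
  targets=[
    [[0.02725,-0.0181,0],[0,0,0],1],
    [[0.02725,-0.0181,0],[0,0,0],1],
    [[0.02725,-0.0181,0],[0,0,0],1],
    [[0.02725,-0.0181,0],[0,0,0],1],
    [[0.02725,-0.0181,0],[0,0,0],1],
    [[0.02725,-0.0181,0],[0,0,0],1],
    [[0.02725,-0.0181,0],[0,0,0],1],
    [[0.02725,-0.0181,0],[0,0,0],1],
  ],
)

```text
t: 1.43
eef_pos: [0.5048, -0.2187, 0.2225]
eef_rot: [-180.0, 0.0, 14.0]
force: [0.1, -1.1, 0.1]
width: 0.0003
gripper_force: 0.0
```

carry_out(
  targets=[
    [[0.02725,-0.0181,0],[0,0,0],1],
    [[0.02725,-0.0181,0],[0,0,0],1],
    [[0.02725,-0.0181,0],[0,0,0],1],
    [[0.02725,-0.0181,0],[0,0,0],1],
    [[0.02725,-0.0181,0],[0,0,0],1],
    [[0.02725,-0.0181,0],[0,0,0],1],
    [[0.02725,-0.0181,0],[0,0,0.072],1],
    [[0.02725,-0.0181,0],[0,0,0.072],1],
  ],
)

```text
t: 2.1
eef_pos: [0.6828, -0.0271, 0.2222]
eef_rot: [-180.0, 0.1, 5.6]
force: [0.1, -0.4, 0.5]
width: 0.0005
gripper_force: 0.0
```

carry_out(
  targets=[
    [[-0.001,0,0.03],[0,0,0],1],
    [[-0.001,0,0.03],[0,0,0],1],
    [[0,0,0.03],[0,0,0],1],
    [[0,0,0.03],[0,0,0],1],
    [[0,0,0.02],[0,0,0],1],
    [[0,0,0],[0,0,0],1],
    [[0,0,0],[0,0,0],1],
  ],
)

```text
t: 2.68
eef_pos: [0.6794, -0.0289, 0.0814]
eef_rot: [-180.0, 0.2, 5.7]
force: [0.7, 0.0, -0.5]
width: 0.0003
gripper_force: 0.0
```

```bash
cat >> h.py <<'E'
def look(name,s=None,t=None,k=4):
    out=[]
    for n,r in(("side",s),("top",t)):
        if r is None: continue
        im=ctrl.capture(n);cv2.imwrite(f"pics/{name}_{n}.png",im)
        x,y,w,h=r;out.append(cv2.resize(im[y:y+h,x:x+w],None,fx=k,fy=k,interpolation=cv2.INTER_CUBIC))
    H=max(o.shape[0] for o in out)
    out=[cv2.copyMakeBorder(o,0,H-o.shape[0],0,0,cv2.BORDER_CONSTANT) for o in out]
    cv2.imwrite(f"pics/{name}.png",np.hstack(out))
E
python3 -c "
from h import *
look('push0',(215,115,100,75),(295,110,80,130))
print(ctrl.read_state()['eef_pos'])"
```

```text
[ 0.68142502 -0.02901078  0.08410022]
```

View pics/push0.png

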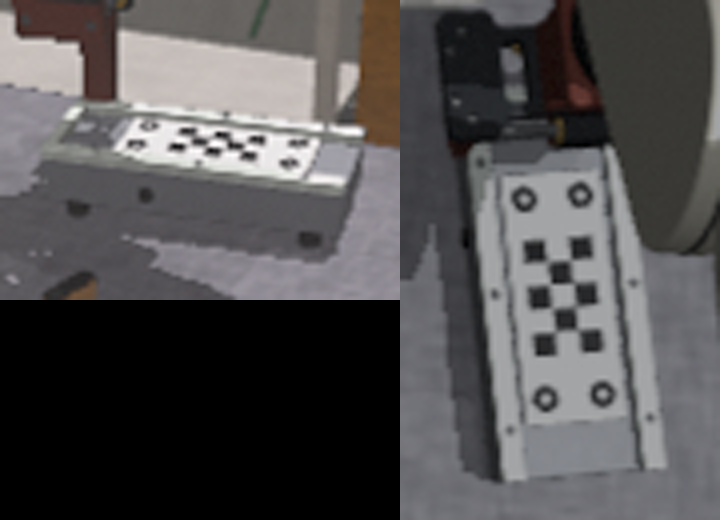

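The side crop shows the shut fingertips at about (100,103), above the bare bed between the plate end (120,130) and the stop (65,112). I'll go down slowly.

carry_out(
  targets=[
    [[0,0,0.012],[0,0,0],1],
    [[0,0,0.01],[0,0,0],1],
    [[0,0,0.004],[0,0,0],1],
    [[0,0,0.002],[0,0,0],1],
    [[0,0,0.002],[0,0,0],1],
    [[0,0,0],[0,0,0],1],
    [[0,0,0],[0,0,0],1],
  ],
)

```text
t: 3.37
eef_pos: [0.6805, -0.0289, 0.0528]
eef_rot: [180.0, -0.0, 5.7]
force: [0.5, -0.2, -0.2]
width: 0.0001
gripper_force: 0.0
```

```bash
python3 -c "
from h import *
look('push1',(215,115,100,75),None,6)
s=ctrl.read_state();print(s['eef_pos'],s['force'])
print(proj('side',np.array([.6814,-.029,.053])))"
```

```text
[ 0.68058271 -0.02892287  0.05290541] [-0.6843287   0.2124208  -0.25146294]
[239.1766462  147.19663026]
```

carry_out(
  targets=[
    [[0,0,0.001],[0,0,0],1],
    [[-0.004,0,0],[0,0,0],1],
    [[-0.006,0,0],[0,0,0],1],
    [[-0.007,0,0],[0,0,0],1],
    [[-0.007,0,0],[0,0,0],1],
    [[-0.007,0,0],[0,0,0],1],
    [[-0.007,0,0],[0,0,0],1],
    [[-0.007,0,0],[0,0,0],1],
  ],
)

```text
t: 4.08
eef_pos: [0.6348, -0.0335, 0.0518]
eef_rot: [-180.0, -0.0, 5.7]
force: [0.4, 0.5, 0.3]
width: 0.0008
gripper_force: 0.5
```

carry_out(
  targets=[
    [[-0.007,0,0],[0,0,0],1],
    [[-0.007,0,0],[0,0,0],1],
    [[-0.007,0,0],[0,0,0],1],
    [[-0.007,0,0],[0,0,0],1],
    [[-0.007,0,0],[0,0,0],1],
    [[-0.005,0,0],[0,0,0],1],
    [[-0.003,0,0],[0,0,0],1],
    [[0,0,0],[0,0,0],1],
  ],
)

```text
t: 4.75
eef_pos: [0.5919, -0.0378, 0.0516]
eef_rot: [-180.0, 0.1, 5.7]
force: [-0.4, -0.4, 0.7]
width: 0.0004
gripper_force: 0.0
```

```bash
python3 -c "
from h import *
look('push2',(215,115,110,75),(295,110,80,150))
s=ctrl.read_state();print(s['eef_pos'],s['force'])"
```

```text
[ 0.5925282  -0.03771124  0.05154629] [ 0.15960709 -1.02017102 -0.22430745]
```

View pics/push2.png

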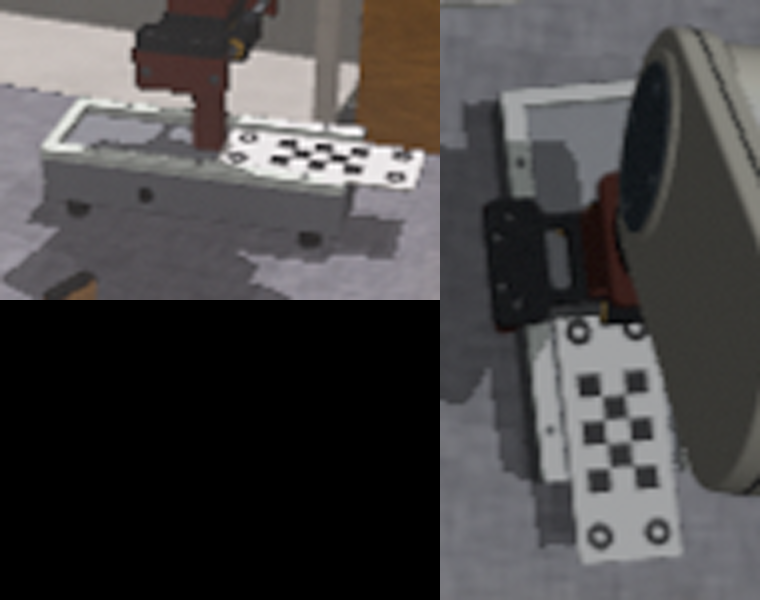

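The plate now overhangs the mouth. Its rings in the top crop are at (578,331), (635,328), (600,538) and (657,532); the finger touches its back end. I'll compute where it lies.

```bash
cat >> h.py <<'E'
M0=np.array([.4793,-.0474]);
def stage(p,yaw=np.radians(5.7)):
    d=np.asarray(p)[:2]-M0;c,s=np.cos(yaw),np.sin(yaw);return np.array([c*d[0]+s*d[1],-s*d[0]+c*d[1]])
E
python3 -c "
from h import *
r=np.array([onplane('top',((x-440)/4+295-.4,y/4+110-.4),.055) for x,y in [(578,331),(635,328),(600,538),(657,532)]])
d=(r[0]+r[1]-r[2]-r[3])
m=r.mean(0);print(m,stage(m),np.degrees(np.arctan2(d[1],d[0])))
ss=[(250,138),(240,158),(402,155),(396,177)]
q=np.mean(ss,0)/4+[215,115]-.4
t=np.mean([((x-440)/4+295-.4,y/4+110-.4) for x,y in [(578,331),(635,328),(600,538),(657,532)]],0)
X=tri(q,t);print(X,stage(X))
print(stage([.5925,-.0377]))"
```

```text
[ 0.504369   -0.04460182] [0.02522297 0.0002945 ] 5.60659538715971
[ 0.50333399 -0.04486229  0.05469715] [0.0241672  0.00013812]
[ 0.11360369 -0.00159096]
```

Plate centre is at stage x = 24.5 mm, level and straight. I push 8 mm more to get a shorter lever, then lift off, open and move to the overhang.

carry_out(
  targets=[
    [[-0.003,0,0],[0,0,0],1],
    [[-0.003,0,0],[0,0,0],1],
    [[-0.002,0,0],[0,0,0],1],
    [[0,0,0],[0,0,0],1],
    [[0.004,0,0],[0,0,0],1],
    [[0.002,0,-0.02],[0,0,0],1],
    [[0,0,-0.04],[0,0,0],1],
    [[0,0,-0.04],[0,0,0],0.5],
  ],
)

```text
t: 5.52
eef_pos: [0.5897, -0.0377, 0.1513]
eef_rot: [-180.0, 0.2, 5.7]
force: [1.0, -0.6, -0.3]
width: 0.0039
gripper_force: 0.0
```

```bash
python3 -c "
from h import *
s=ctrl.read_state();print(s['eef_pos'],s['eef_rot'],stage(s['eef_pos']))
u=np.array([np.cos(np.radians(5.7)),np.sin(np.radians(5.7))])
g=M0-.0165*u;print('grasp',g)
"
```

```text
[ 0.58966872 -0.03771929  0.15127724] [-179.9535108     0.24651757    5.7193959 ] [ 0.1107845  -0.00132895]
grasp [ 0.46288158 -0.04903878]
```

carry_out(
  targets=[
    [[-0.016,0,0],[0,0,0],0],
    [[-0.016,0,0],[0,0,0],0],
    [[-0.016,0,0],[0,0,0],0],
    [[-0.016,-0.0015,0],[0,0,0],0],
    [[-0.016,0,0],[0,0,0],0],
    [[-0.016,0,0],[0,0,0],0],
    [[-0.016,0,0],[0,0,0],0],
    [[-0.016,0,0],[0,0,0],0],
  ],
)

```text
t: 6.18
eef_pos: [0.4627, -0.0492, 0.1517]
eef_rot: [-180.0, 0.0, 5.7]
force: [0.9, -0.6, -0.7]
width: 0.0568
gripper_force: 0.0
```

carry_out(
  targets=[
    [[0,0,0.02],[0,0,0],0],
    [[0,0,0.02],[0,0,0],0],
    [[0,0,0],[0,0,0],0],
    [[0,0,0],[0,0,0],0],
  ],
)

```text
t: 6.52
eef_pos: [0.4628, -0.0491, 0.1113]
eef_rot: [-180.0, 0.1, 5.7]
force: [-0.1, 0.8, -0.2]
width: 0.0834
gripper_force: 0.0
```

```bash
python3 -c "
from h import *
look('grasp0',(215,105,110,85),(290,110,90,130),4)
s=ctrl.read_state();print(s['eef_pos'],s['eef_rot'],stage(s['eef_pos']),s['width'])"
```

```text
[ 0.46397821 -0.04919003  0.11229743] [ 1.79992703e+02 -3.13156522e-02  5.72183488e+00] [-0.01542382 -0.00025943] 0.08722487977522889
```

View pics/grasp0.png

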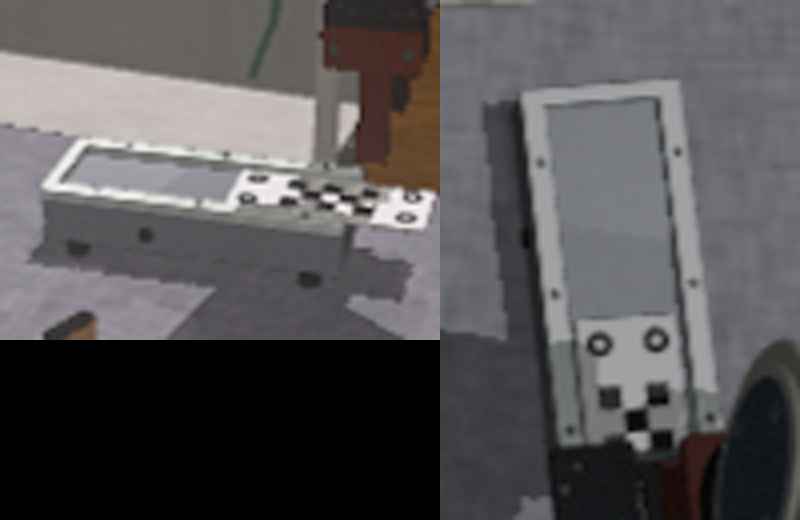

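The side crop shows the open fingers (370,160) above the overhanging end (400,205). The rear rings have moved about 7 mm, so the plate centre is at stage x of about 17 mm. Now down and pinch.

carry_out(
  targets=[
    [[-0.001,0,0.02],[0,0,0],0],
    [[0,0,0.02],[0,0,0],0],
    [[0,0,0.015],[0,0,0],0],
    [[0,0,0.013],[0,0,0],0],
    [[0,0,0.009],[0,0,0],0],
    [[0,0,0.001],[0,0,0],0],
    [[0,0,0],[0,0,0],0],
  ],
)

```text
t: 7.2
eef_pos: [0.4626, -0.0493, 0.0339]
eef_rot: [-180.0, -0.0, 5.7]
force: [0.4, 0.3, 0.3]
width: 0.0874
gripper_force: 0.0
```

carry_out(
  targets=[
    [[0,0,0],[0,0,0],1],
    [[0,0,0],[0,0,0],1],
    [[0,0,0],[0,0,0],1],
    [[0,0,0],[0,0,0],1],
    [[0,0,0],[0,0,0],1],
    [[0,0,0],[0,0,0],1],
    [[0,0,0],[0,0,0],1],
    [[0,0,0],[0,0,0],1],
  ],
)

```text
t: 7.87
eef_pos: [0.4626, -0.0493, 0.0339]
eef_rot: [180.0, -0.0, 5.7]
force: [-0.3, 0.7, 5.0]
width: 0.0595
gripper_force: 30.0
```

carry_out(
  targets=[
    [[0,0,-0.004],[0,0,0],1],
    [[0,0,-0.008],[0,0,0],1],
    [[0,0,-0.01],[0,0,0],1],
    [[0,0,-0.012],[0,0,0],1],
    [[0,0,-0.012],[0,0,0],1],
    [[0,0,-0.012],[0,0,0],1],
    [[0,0,-0.008],[0,0,0],1],
    [[0,0,0],[0,0,0],1],
  ],
)

```text
t: 8.53
eef_pos: [0.4634, -0.0494, 0.1017]
eef_rot: [180.0, -0.2, 5.7]
force: [0.2, -0.6, -1.0]
width: 0.0595
gripper_force: 30.0
```

```bash
python3 -c "
from h import *
look('lift0',(215,90,110,95),(290,110,90,130),4)
s=ctrl.read_state();print(s['eef_pos'],s['eef_rot'],stage(s['eef_pos']),s['width'],s['force'])"
```

```text
[ 0.46246125 -0.04926527  0.10010437] [ 1.79987198e+02 -5.49259733e-02  5.72014745e+00] [-0.01694075 -0.00018363] 0.059493670131483815 [ 0.68058368  0.5297957  -2.03335795]
```

View pics/lift0.png

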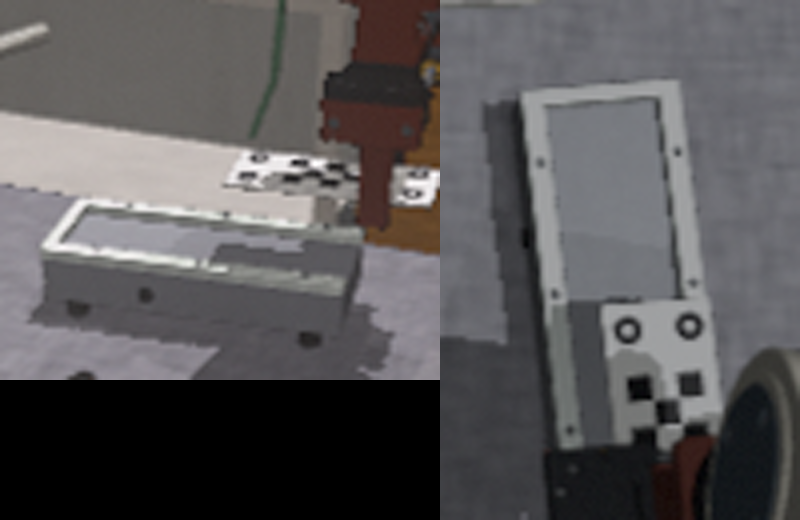

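The plate is held and looks level, parallel to the stage. The rear rings are at (258,157) and (248,183) in the side crop, and (627,330) and (689,325) in the top crop. I'll triangulate its tilt and offset from the TCP, then plan the carry.

```bash
python3 -c "
from h import *
st=lambda p:((p[0])/4+215-.4,p[1]/4+90-.4); tt=lambda p:((p[0]-440)/4+290-.4,p[1]/4+110-.4)
# far ring pairs with far (right in top)
a=tri(st((258,157)),tt((689,325)));b=tri(st((248,183)),tt((627,330)))
print(a,b,np.linalg.norm(a-b)); m=(a+b)/2; m[2]-=.0025;g=np.array([.4627,-.0493,.101+.019])
u=np.array([np.cos(np.radians(5.7)),np.sin(np.radians(5.7))])
L=(m-g)[:2]@u;print('rear ring from grasp',L,'height',m[2]-g[2],'-> centre ahead',L-.0595)
f=-np.cos(0)
lev=L-.0595
y=np.radians(-19.3);ur=np.array([np.cos(y),np.sin(y)])
R=np.array([.5754,.1827]);T=R-lev*ur
d=T-[.4627,-.0493];print('TCP over rest',T,'turn about tool z',np.radians(25))
for yaw in(5.7,-19.3):
  w=np.radians(yaw);print(yaw,'tool x',d@[np.cos(w),np.sin(w)],'tool y',-(d@[-np.sin(w),np.cos(w)]))
"
```

```text
[ 0.55921597 -0.0557761   0.12304169] [ 0.55614296 -0.02358055  0.11617458] 0.03306288375607305
rear ring from grasp 0.09546546640825487 height -0.00289186604780349 -> centre ahead 0.035965466408254876
TCP over rest [0.54145576 0.1945871 ] turn about tool z 0.4363323129985824
5.7 tool x 0.102589162404948 tool y -0.2348592193310466
-19.3 tool x -0.006278438274292682 tool y -0.25621079282608944
```

carry_out(
  targets=[
    [[0.004,-0.009,0],[0,0,0],1],
    [[0.008,-0.018,0],[0,0,0],1],
    [[0.01,-0.023,0],[0,0,0],1],
    [[0.01,-0.023,0],[0,0,0],1],
    [[0.01,-0.023,0],[0,0,0],1],
    [[0.01,-0.023,0],[0,0,0],1],
    [[0.01,-0.023,0],[0,0,0],1],
    [[0.01,-0.023,0],[0,0,0],1],
  ],
)

```text
t: 9.3
eef_pos: [0.5171, 0.1239, 0.0987]
eef_rot: [180.0, 0.1, 5.7]
force: [1.1, 0.1, -1.0]
width: 0.0594
gripper_force: 30.0
```

carry_out(
  targets=[
    [[0.01,-0.023,0],[0,0,0],1],
    [[0.01,-0.023,0],[0,0,0],1],
    [[0.0075,-0.016,0],[0,0,0],1],
    [[0.003,-0.008,0],[0,0,0],1],
    [[0,0,0],[0,0,0.036],1],
    [[0,0,0],[0,0,0.06],1],
    [[0,0,0],[0,0,0.06],1],
    [[0,0,0],[0,0,0.06],1],
  ],
)

```text
t: 9.97
eef_pos: [0.54, 0.1947, 0.0988]
eef_rot: [179.9, 0.1, -6.8]
force: [0.2, 0.7, -2.0]
width: 0.0594
gripper_force: 30.0
```

carry_out(
  targets=[
    [[0,0,0],[0,0,0.06],1],
    [[0,0,0],[0,0,0.06],1],
    [[0,0,0.008],[0,0,0.06],1],
    [[0,0,0.012],[0,0,0.04],1],
    [[0,0,0.014],[0,0,0],1],
    [[0,0,0.01],[0,0,0],1],
    [[0,0,0.006],[0,0,0],1],
    [[0,0,0],[0,0,0],1],
  ],
)

```text
t: 10.63
eef_pos: [0.5396, 0.1943, 0.0479]
eef_rot: [179.9, 0.2, -19.3]
force: [-0.8, 0.1, -1.4]
width: 0.0595
gripper_force: 30.0
```

```bash
python3 -c "
from h import *
look('rest0',(195,135,100,85),(200,120,100,120),4)
s=ctrl.read_state();print(s['eef_pos'],s['eef_rot'],s['width'],s['force'])"
```

```text
[0.54076558 0.19475039 0.04951358] [ 1.79978274e+02  2.87429913e-02 -1.92601439e+01] 0.05935453844478669 [ 1.2118139  -0.18104862 -0.62872041]
```

View pics/rest0.png

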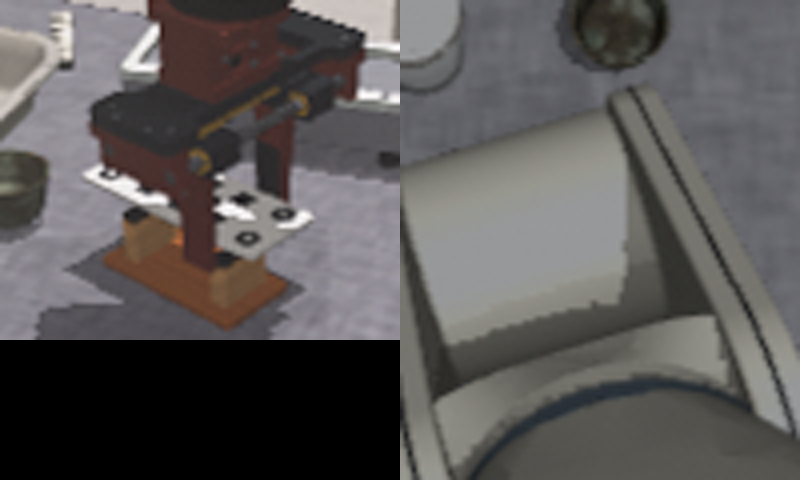

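The plate lies along the rest with a ring pair at (248,238) and (283,213). The rails are below it at (135,215) and (240,262), roughly equal distances from its ends. I'll lower it until the force shows it lies.

carry_out(
  targets=[
    [[0,0,0.006],[0,0,0],1],
    [[0,0,0.006],[0,0,0],1],
    [[0,0,0.004],[0,0,0],1],
    [[0,0,0.002],[0,0,0],1],
    [[0,0,0.001],[0,0,0],1],
    [[0,0,0],[0,0,0],1],
  ],
)

```text
t: 11.23
eef_pos: [0.5408, 0.1947, 0.0304]
eef_rot: [180.0, 0.0, -19.3]
force: [-0.7, 0.3, -0.5]
width: 0.0596
gripper_force: 30.0
```

carry_out(
  targets=[
    [[0,0,0.001],[0,0,0],1],
    [[0,0,0.001],[0,0,0],1],
    [[0,0,0],[0,0,0],1],
  ],
)

```text
t: 11.48
eef_pos: [0.5409, 0.1948, 0.0287]
eef_rot: [-180.0, -0.0, -19.3]
force: [0.7, 0.4, -0.9]
width: 0.0598
gripper_force: 30.0
```

carry_out(
  targets=[
    [[0,0,0.001],[0,0,0],1],
    [[0,0,0.001],[0,0,0],1],
    [[0,0,0],[0,0,0],1],
  ],
)

```text
t: 11.73
eef_pos: [0.541, 0.1948, 0.0271]
eef_rot: [-180.0, -0.0, -19.3]
force: [-2.0, -1.0, 3.4]
width: 0.0597
gripper_force: 30.0
```

carry_out(
  targets=[
    [[0,0,0.001],[0,0,0],1],
    [[0,0,0],[0,0,0],1],
    [[0,0,0],[0,0,0],1],
  ],
)

```text
t: 11.98
eef_pos: [0.5411, 0.1949, 0.0271]
eef_rot: [-180.0, -0.0, -19.3]
force: [-4.7, -1.5, 14.5]
width: 0.0594
gripper_force: 30.0
```

The 14 N upward force shows the plate is lying. I let go and take pictures to measure where it sits.

carry_out(
  targets=[
    [[0,0,-0.001],[0,0,0],1],
    [[0,0,0],[0,0,0],0],
    [[0,0,0],[0,0,0],0],
    [[0,0,0],[0,0,0],0],
    [[0,0,0],[0,0,0],0],
    [[0,0,0],[0,0,0],0],
    [[0,0,0],[0,0,0],0],
    [[0,0,0],[0,0,0],0],
  ],
)

```text
t: 12.65
eef_pos: [0.5409, 0.1948, 0.0266]
eef_rot: [180.0, 0.0, -19.3]
force: [0.7, -0.1, -0.1]
width: 0.0875
gripper_force: 0.0
```

carry_out(
  targets=[
    [[0,0,-0.01],[0,0,0],0],
    [[0,0,-0.03],[0,0,0],0],
    [[0,0,-0.04],[0,0,0],0],
    [[0,0,-0.04],[0,0,0],0],
    [[-0.03,0,-0.03],[0,0,0],0],
    [[-0.04,0,0],[0,0,0],0],
    [[-0.04,0,0],[0,0,0],0],
    [[-0.03,0,0],[0,0,0],0],
  ],
)

```text
t: 13.32
eef_pos: [0.4069, 0.241, 0.1774]
eef_rot: [-179.9, -0.0, -19.3]
force: [-0.5, -0.2, -0.1]
width: 0.0879
gripper_force: 0.0
```

```bash
python3 - <<'E'
from h import *
im=ctrl.capture("top");sd=ctrl.capture("side");cv2.imwrite("pics/rest1_top.png",im);cv2.imwrite("pics/rest1_side.png",sd)
def white(img,x,y,w,h,thr):
    m=np.zeros(img.shape[:2],np.uint8)
    z=img[y:y+h,x:x+w];m[y:y+h,x:x+w]=((z.min(2)>thr)*255)
    m=cv2.morphologyEx(m,cv2.MORPH_CLOSE,np.ones((5,5)))
    n,l,s,c=cv2.connectedComponentsWithStats(m)
    i=1+np.argmax(s[1:,4]);print(s[i],c[i]);ys,xs=np.nonzero(l==i);return np.c_[xs,ys].astype(float),c[i]
for thr in(130,150):
  p,c=white(im,205,140,80,100,thr);W=np.array([onplane("top",q,.048) for q in p])*1000
  r=cv2.minAreaRect(W.astype(np.float32));print("plate rect",r,W.mean(0))
p2,c2=white(sd,210,165,75,50,130)
print(cv2.minAreaRect(p2.astype(np.float32)));print("tri",tri(c2,c))
s=ctrl.read_state();print(s['eef_pos'],s['eef_rot'],s['width'],s['force'])
E
```

```text
[ 221  154   44   66 1182] [242.28003384 187.55329949]
plate rect ((573.9463500976562, 183.405517578125), (57.38627624511719, 148.3294677734375), 70.47232055664062) [571.30471521 183.74833037]Traceback (most recent call last):
  File "<stdin>", line 10, in <module>
  File "<stdin>", line 8, in white
    return _wrapfunc(a, 'argmax', axis=axis, out=out, **kwds)
    return bound(*args, **kwds)
ValueError: attempt to get argmax of an empty sequence
```

The plate lies on the rest at (0.574, 0.1834), yaw -19.5°, seen size 148 x 57 mm, within 2 mm of centred. Next I go over its middle, and I check the case pose and height against the side view.

carry_out(
  targets=[
    [[0.012,0,0],[0,0,0],0],
    [[0.025,0,0],[0,0,0],0],
    [[0.03,0,0],[0,0,0],0],
    [[0.03,-0.001,0],[0,0,0],0],
    [[0.03,0,0],[0,0,0],0],
    [[0.028,0,0],[0,0,0],0],
    [[0.015,0,0.01],[0,0,0],0],
    [[0.0065,0,0.03],[0,0,0],0],
  ],
)

```text
t: 14.08
eef_pos: [0.5842, 0.1823, 0.1398]
eef_rot: [-179.7, -0.5, -19.4]
force: [1.0, 0.3, 0.8]
width: 0.0875
gripper_force: 0.0
```

carry_out(
  targets=[
    [[0,0,0.03],[0,0,0],0],
    [[0,0,0.03],[0,0,0],0],
    [[0,0,0.02],[0,0,0],0],
    [[0,0,0.015],[0,0,0],0],
    [[0,0,0.01],[0,0,0],0],
    [[0,0,0.005],[0,0,0],0],
    [[0,0,0],[0,0,0],0],
  ],
)

```text
t: 14.67
eef_pos: [0.5768, 0.1828, 0.0253]
eef_rot: [180.0, 0.0, -19.3]
force: [0.5, 0.7, 0.5]
width: 0.0877
gripper_force: 0.0
```

```bash
python3 - <<'E'
from h import *
sd=cv2.imread("pics/rest1_side.png");t=cv2.imread("pics/rest1_top.png")
def m(im,x,y,w,h):
    z=cv2.inRange(cv2.cvtColor(im,cv2.COLOR_BGR2HSV),(100,150,50),(130,255,255));o=np.zeros_like(z);o[y:y+h,x:x+w]=z[y:y+h,x:x+w]
    return cv2.convexHull(np.argwhere(o)[:,::-1].astype(np.int32))[:,0]
hs=m(sd,150,215,130,80)
print("side hull",hs.tolist())
q=cv2.minAreaRect(np.array([onplane("top",p,.044) for p in m(t,130,150,52,95)],np.float32)*1000);print(q)
c=np.array([.5463,.3862]);y=np.radians(1.8);u=np.array([np.cos(y),np.sin(y)]);v=np.array([-u[1],u[0]])
for a,b in((1,1),(1,-1),(-1,-1),(-1,1)):
    X=c+a*.088*u+b*.043*v
    print("pred rim",(a,b),"side",proj("side",np.r_[X,.044]).round(1),"top",proj("top",np.r_[X,.044]).round(1),"side foot",proj("side",np.r_[X,0]).round(1))
s=ctrl.read_state();print(s['eef_pos'],s['eef_rot'])
E
```

```text
side hull [[259, 255], [252, 269], [246, 280], [245, 281], [241, 280], [208, 271], [177, 262], [174, 261], [172, 259], [170, 248], [170, 246], [179, 235], [186, 227], [189, 224], [191, 224], [196, 225], [246, 237], [258, 240], [259, 241]]
((547.1607055664062, 385.1688537597656), (173.53363037109375, 90.6958999633789), 2.061306953430176)
pred rim (1, 1) side [169.8 245.9] top [138.8 159.8] side foot [172.7 261. ]
pred rim (1, -1) side [189.9 222. ] top [175.1 159.5] side foot [192.  236.5]
pred rim (-1, -1) side [261.7 238.9] top [174.  233.6] side foot [261.8 254. ]
pred rim (-1, 1) side [247.  266.3] top [136.8 234.1] side foot [247.6 281.8]
[0.57679461 0.18277577 0.02525359] [ 1.79966469e+02  3.70371018e-02 -1.93026876e+01]
```

The predicted rim corners agree with the side hull to within 1–2 px, so the rim height of 44 mm is confirmed. The case centre is about (0.547, 0.387), yaw 1.9°. I grip by the middle and lift.

carry_out(
  targets=[
    [[-0.003,0,-0.001],[0,0,0],0],
    [[0,0,0],[0,0,0],1],
    [[0,0,0],[0,0,0],1],
    [[0,0,0],[0,0,0],1],
    [[0,0,0],[0,0,0],1],
    [[0,0,0],[0,0,0],1],
    [[0,0,0],[0,0,0],1],
    [[0,0,0],[0,0,0],1],
  ],
)

```text
t: 15.33
eef_pos: [0.5736, 0.1846, 0.0277]
eef_rot: [-180.0, -0.0, -19.3]
force: [-0.6, -1.0, 5.8]
width: 0.0596
gripper_force: 30.0
```

carry_out(
  targets=[
    [[0,0,0],[0,0,0],1],
    [[0,0,-0.005],[0,0,0],1],
    [[0,0,-0.01],[0,0,0],1],
    [[0,0,-0.02],[0,0,0],1],
    [[0,0,-0.02],[0,0,0],1],
    [[0,0,-0.02],[0,0,0],1],
    [[0,0,-0.01],[0,0,0],1],
    [[0,0,0],[0,0,0],1],
  ],
)

```text
t: 16.0
eef_pos: [0.575, 0.185, 0.1149]
eef_rot: [-179.8, -0.2, -19.3]
force: [0.8, 0.5, -1.1]
width: 0.0596
gripper_force: 30.0
```

```bash
python3 - <<'E'
from h import *
s=ctrl.read_state();p=s['eef_pos'];print(p,s['eef_rot'],s['width'],s['gripper_force'])
d=np.array([.547,.387])-p[:2];w=np.radians(s['eef_rot'][2])
print("tool x,y",d@[np.cos(w),np.sin(w)],-(d@[-np.sin(w),np.cos(w)]),"turn z",-np.radians(1.9+19.4))
E
```

```text
[0.57497843 0.18502069 0.11492675] [-179.83967735   -0.21758667  -19.26454684] 0.05961094478448215 29.9994358420372
tool x,y -0.09305089176078521 -0.18143860656010447 turn z -0.37175513067479216
```

carry_out(
  targets=[
    [[-0.005,-0.01,0],[0,0,0],1],
    [[-0.01,-0.02,0],[0,0,0],1],
    [[-0.013,-0.025,0],[0,0,0],1],
    [[-0.013,-0.025,0],[0,0,0],1],
    [[-0.013,-0.025,0],[0,0,0],1],
    [[-0.013,-0.025,0],[0,0,0],1],
    [[-0.013,-0.025,0],[0,0,0],1],
    [[-0.009,-0.018,0],[0,0,0],1],
  ],
)

```text
t: 16.67
eef_pos: [0.5446, 0.3797, 0.1102]
eef_rot: [179.9, 0.1, -19.2]
force: [0.2, 0.5, -1.2]
width: 0.0595
gripper_force: 30.0
```

carry_out(
  targets=[
    [[-0.004,-0.008,0],[0,0,-0.03],1],
    [[0,0,0],[0,0,-0.06],1],
    [[0,0,0],[0,0,-0.07],1],
    [[0,0,0],[0,0,-0.07],1],
    [[0,0,0],[0,0,-0.07],1],
    [[0,0,0],[0,0,-0.05],1],
    [[0,0,0],[0,0,-0.021],1],
    [[0,0,0],[0,0,0],1],
  ],
)

```text
t: 17.33
eef_pos: [0.5448, 0.3855, 0.1111]
eef_rot: [179.9, 0.1, 2.0]
force: [-0.8, 1.3, -1.9]
width: 0.0597
gripper_force: 30.0
```

carry_out(
  targets=[
    [[0,0,0.01],[0,0,0],1],
    [[0,0,0.02],[0,0,0],1],
    [[0,0,0.018],[0,0,0],1],
    [[0,0,0.01],[0,0,0],1],
    [[0,0,0],[0,0,0],1],
    [[0,0,0],[0,0,0],1],
  ],
)

```text
t: 17.83
eef_pos: [0.5449, 0.3857, 0.0533]
eef_rot: [179.9, 0.1, 2.0]
force: [0.6, 0.6, -0.6]
width: 0.0595
gripper_force: 30.0
```

```bash
python3 -c "
from h import *
look('case0',(145,190,140,110),None,5)
s=ctrl.read_state();print(s['eef_pos'],s['eef_rot'],s['width'],s['force'])"
```

```text
[0.54550793 0.38616296 0.05425378] [-1.79996082e+02 -6.81593115e-03  1.97546494e+00] 0.05959137068371053 [ 0.31995788  0.52273546 -1.0905016 ]
```

View pics/case0.png

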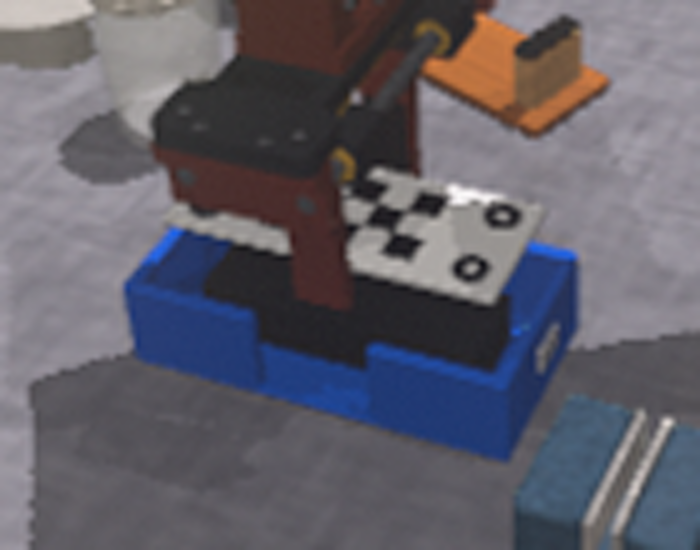

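The plate is level above the foam, and the finger's bottom (322,303) is over the gap, whose front edges are at (258,308) and (368,347). I'll check the plate's end corners (498,303) and (543,207), and the gap edges, numerically.

```bash
python3 - <<'E'
from h import *
f=lambda p:((p[0])/5+145-.4,p[1]/5+190-.4)
z=.0541+.019+.0025
a=onplane("side",f((498,301)),z);b=onplane("side",f((543,207)),z);e=(a+b)/2
y=np.radians(1.9);u=np.array([np.cos(y),np.sin(y)])
print("end corners",a,b,np.linalg.norm(a-b),"centre est",e+.075*u)
r=[onplane("side",f(p),z) for p in((471,268),(502,215))];print("rings mid",np.mean(r,0),"centre est",np.mean(r,0)+.0593*u)
g=[onplane("side",f(p),.044) for p in((258,308),(368,347))];print("gap rim edges",g,"mid",np.mean(g,0),np.linalg.norm(g[0]-g[1]))
c=[onplane("side",f(p),.044) for p in((514,381),(130,288))];print("case front rim corners",c,"mid",np.mean(c,0),np.linalg.norm(c[0]-c[1]))
E
```

```text
end corners [0.46654413 0.41609596] [0.47201908 0.35727277] 0.05907742937407763 centre est [0.54424037 0.38917101]
rings mid [0.48511516 0.38537717] centre est [0.54438256 0.38734327]
gap rim edges [array([0.57243187, 0.42555693]), array([0.51930854, 0.42913679])] mid [0.5458702  0.42734686] 0.05324380671757377
case front rim corners [array([0.45685128, 0.42486679]), array([0.6290463 , 0.43468351])] mid [0.54294879 0.42977515] 0.17247461125850422
```

Plate and case centres agree to within 2–3 mm, against 6 mm of clearance and a 10 mm tolerance. I lower it into the case.

carry_out(
  targets=[
    [[0.001,0,0.006],[0,0,0],1],
    [[0,0,0.009],[0,0,0],1],
    [[0,0,0.008],[0,0,0],1],
    [[0,0,0.006],[0,0,0],1],
    [[0,0,0.003],[0,0,0],1],
    [[0,0,0.001],[0,0,0],1],
    [[0,0,0],[0,0,0],1],
    [[0,0,0],[0,0,0],1],
  ],
)

```text
t: 18.55
eef_pos: [0.5464, 0.3862, 0.0212]
eef_rot: [-180.0, -0.0, 2.0]
force: [-1.0, -0.2, -2.2]
width: 0.0594
gripper_force: 30.0
```

carry_out(
  targets=[
    [[0,0,0.001],[0,0,0],1],
    [[0,0,0.001],[0,0,0],1],
    [[0,0,0],[0,0,0],1],
  ],
)

```text
t: 18.8
eef_pos: [0.5463, 0.3861, 0.0192]
eef_rot: [-180.0, -0.0, 2.0]
force: [-0.1, 0.0, -0.8]
width: 0.0598
gripper_force: 30.0
```

carry_out(
  targets=[
    [[0,0,0.001],[0,0,0],1],
    [[0,0,0.001],[0,0,0],1],
    [[0,0,0],[0,0,0],1],
  ],
)

```text
t: 19.05
eef_pos: [0.5462, 0.386, 0.017]
eef_rot: [180.0, 0.0, 2.0]
force: [0.2, -0.3, -0.9]
width: 0.0596
gripper_force: 30.0
```

carry_out(
  targets=[
    [[0,0,0.001],[0,0,0],1],
    [[0,0,0],[0,0,0],1],
    [[0,0,0],[0,0,0],1],
  ],
)

```text
t: 19.3
eef_pos: [0.5463, 0.3861, 0.0167]
eef_rot: [-180.0, -0.0, 2.0]
force: [-3.0, -2.1, 5.1]
width: 0.0595
gripper_force: 30.0
```

The plate touches the foam (5 N at the expected height). I let go, rise straight and move back.

carry_out(
  targets=[
    [[0,0,0.0003],[0,0,0],1],
    [[0,0,0],[0,0,0],0],
    [[0,0,0],[0,0,0],0],
    [[0,0,0],[0,0,0],0],
    [[0,0,0],[0,0,0],0],
    [[0,0,0],[0,0,0],0],
    [[0,0,0],[0,0,0],0],
    [[0,0,0],[0,0,0],0],
  ],
)

```text
t: 19.97
eef_pos: [0.5463, 0.3861, 0.0157]
eef_rot: [180.0, 0.0, 2.0]
force: [0.7, 0.7, -0.1]
width: 0.0881
gripper_force: 0.0
```

carry_out(
  targets=[
    [[0,0,-0.01],[0,0,0],0],
    [[0,0,-0.03],[0,0,0],0],
    [[0,0,-0.04],[0,0,0],0],
    [[0,0,-0.04],[0,0,0],0],
    [[0,0.02,-0.04],[0,0,0],0],
    [[0,0.04,0],[0,0,0],0],
    [[0,0.04,0],[0,0,0],0],
    [[0,0.04,0],[0,0,0],0],
  ],
)

```text
t: 20.63
eef_pos: [0.5513, 0.2467, 0.1751]
eef_rot: [-179.9, -0.2, 2.1]
force: [0.1, 0.0, -0.5]
width: 0.0878
gripper_force: 0.0
```

carry_out(
  targets=[
    [[0,0.04,0],[0,0,0],0],
    [[0,0.03,0],[0,0,0],0],
    [[0,0,0],[0,0,0],0],
    [[0,0,0],[0,0,0],0],
  ],
)

```text
t: 20.97
eef_pos: [0.5539, 0.1763, 0.174]
eef_rot: [-180.0, -0.0, 1.8]
force: [0.9, -0.2, -0.5]
width: 0.0878
gripper_force: 0.0
```

```bash
python3 - <<'E'
from h import *
im=ctrl.capture("top");sd=ctrl.capture("side");cv2.imwrite("pics/f_top.png",im);cv2.imwrite("pics/f_side.png",sd)
def cen(im,x,y,w,h,thr):
    m=np.zeros(im.shape[:2],np.uint8);z=im[y:y+h,x:x+w].astype(int)
    m[y:y+h,x:x+w]=((z.min(2)>thr)&(z.max(2)-z.min(2)<30))*255
    m=cv2.morphologyEx(m,cv2.MORPH_CLOSE,np.ones((7,7)));n,l,s,c=cv2.connectedComponentsWithStats(m)
    i=1+np.argmax(s[1:,4]);return np.argwhere(l==i)[:,::-1].astype(np.float32)
p=cen(im,140,162,34,70,115);r=cv2.minAreaRect(np.array([onplane("top",q,.037) for q in p],np.float32)*1000);print("plate",r)
a=cv2.minAreaRect(p)[0]; print("top px",a)
q=cen(sd,170,225,90,45,115);hb=cv2.minAreaRect(np.array([onplane("side",k,.037) for k in q],np.float32)*1000);print("side on .037",hb)
for n,(x,y) in dict(jar=(202,118)).items():pass
o=cv2.imread("pics/top0.png");
for n,(x,y,w,h) in dict(jar=(185,105,35,40),cup=(240,110,30,30),bottle=(170,262,22,22),pig=(252,264,20,20)).items():
    print(n,np.abs(o[y:y+h,x:x+w].astype(int)-im[y:y+h,x:x+w]).mean().round(1))
s=ctrl.read_state();print(s['eef_pos'],s['width'],s['force'],s['t'])
E
```

```text
plate ((547.1650390625, 387.0991516113281), (146.3516082763672, 56.51201629638672), 1.7281126976013184)
top px (156.51708984375, 196.526611328125)
side on .037 ((556.0006713867188, 386.8408508300781), (68.77326965332031, 240.6661834716797), 89.45559692382812)
jar 19.5
cup 57.6
bottle 31.0
pig 31.2
[0.55390108 0.17827033 0.17374635] 0.08800724775997293 [-1.10179771  1.22045115  0.14836033] 21.0667
```

The plate measures at (0.547, 0.387), yaw 1.7°, which is the case centre and direction. The arm is clear of everything, so I hand in.

```bash
python3 -c "
from workcell import ctrl
print(ctrl.job_done())"
```

```text
the job is handed in; nothing more can be done
None
```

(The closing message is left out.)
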